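# Set and lock the air regulator, then hold the purge valve two turns open

## Task

Ready the air supply: turn the regulator's black knob until its white pointer stands on the red mark, let go of it, and slide the yellow lock fully home over the knob by its red tab. Then, by the black crank handle, close the red valve wheel clockwise to its stop and back it off exactly two full turns, never going more than a quarter turn past that. The wheel springs back if let go, so finish while still gripping the crank handle with the wheel held there; leave the loose things around the unit alone.

Things in the scene. Friction and masses are not known exactly. Their poses are not given: they have to be found in the camera images.
- air_skid: The air unit, fixed to the table: steel plate 170 (x) x 300 (y) x 8 mm, regulator block at its left (+y) end, brass purge valve at its right. Origin: centre of the plate's underside; x points to its back edge (away from the robot at yaw 0), y left, z up. In this frame the knob's axis is at x -45, y +85 mm, the valve's at x 0, y -75 mm, the flat gauge (46 mm across, top z 45) at x +45, y +22 mm
- knob_grip (a point): Black regulator knob turning about the vertical: a bar 32 mm long, 12 mm thick, top at z 82 mm, on a skirt of 40 mm diameter. Point: on the axis, 12 mm below the top (z 70 mm). Grip the bar across its 12 mm. A white pointer is on one end of the bar; the red mark is on the white dial on the unit's -x side. On the mark the bar lies along the unit's x. Ignore the point's yaw (it is not along the bar)
- regulator_knob (a joint): Knob angle in rad, growing clockwise seen from above, 0 to 2.6; 1.6 = pointer on the red mark. The bar's direction is the unit's x axis turned counter-clockwise by (1.6 - value). Starts 0.5 to 1.3 rad short of the mark; friction 0.04 N m holds it where it is left
- lock_tab (a point): Red upright tab of the yellow fork lock, 20 (x) x 12 (y) mm, from z 50 to 85 mm. Point: in its middle, 11 mm below the top (z 74 mm). It slides along the unit's x: pull it toward -x, to the knob. Grip it across its 12 mm (unit's y) or push it from behind. Home, the point is 56 mm behind the knob's axis. The tines have 2.5 mm play beside the knob's bar and hit it if it is over 0.15 rad off
- lock_slide (a joint): Travel of the lock in m: 0 = drawn back, clear of the knob; 0.035 = fully home over the knob (end stop). Friction 2 N; stays where it is left
- valve_wheel (a joint): Opening of the valve wheel in rad: 0 = closed on its stop; grows counter-clockwise (from above), 6.283 per turn; 12.566 = two turns open; travel ends at 18.85. Starts 0.4 to 0.9 turn open. Friction 0.09 N m, return spring toward closed 0.012 N m per rad: below about one turn the wheel stays where left, further open it turns back when let go
- valve_axis (a point): Centre of the red valve wheel, on its vertical axis, at the height of the rim (z 70 mm). The rim's bar is 12 mm thick on a circle of 45 mm radius (rim top at z 76 mm); hub and stem nut stay below z 81 mm
- crank_mid (a point): Middle of the black upright crank handle on the wheel's rim: a cylinder of 18 mm diameter from z 80 to 125 mm, 45 mm from the valve's axis; the point lies on its axis at z 106 mm. It spins freely on its own pin, so a gripper may keep its orientation while carrying it round the circle
- crank_grip: The same black crank handle as a body (18 mm diameter, 45 mm tall); origin at the centre of its underside (z 80 mm). This is what must be gripped at the end
- oil_bottle: Bystander, loose: yellow dropper bottle with a red spout, 38 mm across, 104 mm tall. Origin at the centre of its underside. Leave it alone
- eraser: Bystander, loose: white eraser in a green sleeve, 21x42x13 mm. Origin at the centre of its underside. Leave it alone
- tape_roll: Bystander, loose: roll of masking tape lying flat, 100 mm across, 18 mm high. Origin at the centre of its underside. Leave it alone
- trial_block: Bystander, loose: aluminium block with three small round masses, 32x56x27 mm. Origin at the centre of its underside. Leave it alone
- caliper: Bystander, loose: caliper lying flat, 64x170x12 mm. Origin at the centre of its underside. Leave it alone
- pvc_pipe: Bystander, loose: cream plastic pipe lying down, 217 mm long, 34 mm across. Origin at the centre of its underside. Leave it alone
- eye_clip: Bystander, loose: small metal clip with an upright ring, 20x30x47 mm. Origin at the centre of its underside. Leave it alone

How it is judged (in metres and radians):
On the way, in this order (a step that is already met when the one before it is completed fails the run):
1. the knob's pointer stands on the red mark (within 0.15 rad), the lock still drawn back and the valve not yet closed (value of joint regulator_knob between 1.45 and 1.75 rad and value of joint lock_slide below 0.015 m and value of joint valve_wheel above 0.5 rad), for 0.2 s.
2. the lock is fully home over the knob (within 4 mm), the knob still on the mark (value of joint regulator_knob between 1.45 and 1.75 rad and value of joint lock_slide above 0.031 m), for 0.2 s.
3. the valve wheel is closed to its stop (within 0.12 rad) (value of joint valve_wheel below 0.12 rad), for 0.1 s.
4. the valve wheel is two turns open, within 0.2 rad (value of joint valve_wheel between 12.3664 and 12.7664 rad), for 0.2 s.
At the end, for the whole second after the job is handed in: The fingers grip the crank handle (contact force over 1 N) with the wheel at rest two turns open (12.566 rad within 0.2); the knob is on its mark within 0.15 rad and the lock home within 4 mm (all of step 2 and all of step 4 and contact force between the fingers and crank_grip above 1 N and velocity of joint valve_wheel between -0.15 and 0.15 rad/s); the arm keeps its last pose, push and grip.
It fails at once if the valve is opened more than two and a quarter turns (value of joint valve_wheel above 14.1372 rad).
It fails at once if a loose thing round the unit is moved by more than 25 mm (distance of any of oil_bottle, eraser, tape_roll, trial_block, caliper, pvc_pipe, eye_clip from where it was at the start of the episode above 0.025 m).
It also fails if it takes over 72 s, if anything falls off the work surface, if the arm or the gripper's body presses on something with over 40 N, if the wrist force passes 120 N, or if a joint passes its speed limit or range.

## Robot

A 6-joint arm with a two-finger parallel gripper is mounted at the origin on a cart in front of the work surface, level with it; the furniture and walls round the work are solid. World frame = base frame: x ahead of the robot, y to its left, z up, the work surface at z = 0. Lengths are in mm, angles in rad, forces in N, time in s.
With the tool pointing down it reaches from about 275 to 750 mm from the base axis. Payload 10.2 kg.
Tool frame: the origin (TCP) lies midway between the tips of the shut fingers; the grasp point (between the pads) lies 19 mm behind it; z points along the fingers, x is the direction in which the jaws open and shut, and the axes are right-handed (so a half turn about z gives the same grasp; the last joint's range is limited). The gripper opens to 88 mm and grips with 3 to 60 N. Pads are 18 mm wide; open, the fingers measure 123 mm over their backs; the gripper's body (75 mm by 187 mm) begins 45 mm behind the grasp point.
Start: joints at [-1.369, 0.313, 1.498, -0, 1.331, -0.223], TCP at [216.361, -478.35, 238.72] pointing down, gripper open.
Joint ranges: [-2.94, 2.94], [-0.97, 2.17], [0.19, 2.56], [-1.23, 4.37], [0.02, 3.11], [-2.88, 2.88]. Speed limits (rad/s): [2.39, 2.39, 3.01, 3.14, 3.14, 3.14].

## Interface

Orientations are given as a unit quaternion [w, x, y, z].
In Python, from plant import bot gives the robot as it stands. The module is installed in compiled form; this text tells all that it offers.
- The arm moves only by the tool carry_out, never from a script. Its argument "targets" is one flat list of numbers, 4 for each row, row after row: the shift along the world's x, y, z in m, then the turn about the world's z in degrees. In form: [dx, dy, dz, spin, dx, dy, dz, spin, ...]. A call has exactly 10 rows; each row is the pose to reach, as a shift and turn from the pose measured when the call began; what a row does not reach only later rows make up. A row lasts 1/8 s, in which the tool goes at most 62.5 mm and 10.7 degrees, less where a joint would pass 70% of its speed; a pose out of reach is approached as far as the arm can. A call with a gripper value outside its range is refused whole. "gripper" is the closure in counts, from 0 (fully open) to 255 (shut), set as the call begins (left out, the last holds). The fingers move at their own pace and stop on an object; "grip_force" is the grip in N (left out, the last holds). Time passes only in rows, so rows that repeat a pose let the fingers close, or fill a call up. It gives the time, the measured TCP pose, the force and the opening at its end, in the units of the state.
- bot.state(): the state, without advancing time (a new reading comes with each control period).
- bot.snapshot(name): name is "side" or "top" or "wrist"; returns a dict with "image" (420x560x3 uint8, blue, green, red), "vfov" (degrees; the focal length in pixels is half the picture's height over the tangent of half this angle, whatever the lens; pixels are square), "cx", "cy" (the principal point, pixels), "dist" ([k1, k2, p1, p2, k3] as OpenCV has them; the pictures are not rectified), "eye" and "orientation" of the camera in the world; the wrist camera has in their place "T_tool_cam" (4x4, takes a point from camera to tool coordinates, whose origin is the TCP and whose axes are the tool frame's). Camera axes: x right, y up, looking along -z (the intrinsics and any distortion apply to the point x, -y, -z); pixel columns grow to the right and rows downward; lengths in mm; the calibration is good to about 2 mm. A picture is of the moment at which its call begins: read the wrist's pose just before it. There is no depth.
- bot.finish_job(): hands the job in, once; it reports no verdict.
Trained networks look in a picture, given as the dict that the camera call returned (one of the last four; its "shot" number tells which), for a name from the list of things; names that differ only in an ending like _2 or _b are one class to them, and where a whole thing is asked for, a point or a joint stands for the part that bears it (a point fixed in the world has none). Each returns a list of dicts, best first, with "score" (0 to 1); they miss things now and then, are a little off and sometimes report something else, mostly with a low value. They report only what shows in the picture. A call takes as long as a camera call.
- bot.recognise(picture, query): "pixel" ([column, row] in pixels, amid what is visible of it).
- bot.cut_out(picture, query): "region" (420x560 bool, what is visible of it) and "pixel" ([column, row] in pixels, amid what is visible of it).
The state is a dict: "clock": time; "joints": joint angles; "joint_vel": joint speeds; "tau": joint torques, N m; "tool_pos": TCP position; "tool_rot": TCP orientation; "wrist_force": force on the tool from outside, world axes, zero at the start; "wrist_torque": the same for the moment, N m; "opening": finger opening in mm.
Only numpy, scipy, OpenCV 4.12 (cv2) and the standard library are available. Lean on these libraries where they do the work, as an engineer would, in place of code of your own. Each camera call takes 0.05 s, during which the arm holds its last target.

## Working session

There is one attempt and no reset: what is moved stays moved. The work goes in short steps, Python scripts to look and compute and a tool call to move; the robot and the scene stay as the last step left them, time stands still between calls to the robot, and variables do not carry over. Pictures are saved under pics/ and viewed, and the job is handed in when it is done.

Besides the shell and the picture viewer there is one more tool, called as name(argument=value, ...) on one line, values as JSON. carry_out: Moves the arm, as the interface text tells. Its arguments: {"type":"object","properties":{"targets":{"type":"array"},"gripper":{"type":"number"},"grip_force":{"type":"number"}},"required":["targets"]}

```bash
mkdir -p pics
cat > h.py <<'E'
import numpy as np, cv2, json
from plant import bot
from scipy.spatial.transform import Rotation as R
def rot(q): return R.from_quat([q[1],q[2],q[3],q[0]]).as_matrix()
def snap(name,fn):
    st=bot.state(); s=bot.snapshot(name); cv2.imwrite('pics/'+fn,s['image']); s['st']=st
    return s
def cam(s):
    f=210/np.tan(np.radians(s['vfov'])/2)
    K=np.array([[f,0,s['cx']],[0,f,s['cy']],[0,0,1]])
    if 'T_tool_cam' in s:
        T=np.eye(4);T[:3,:3]=rot(s['st']['tool_rot']);T[:3,3]=s['st']['tool_pos'];T=T@np.array(s['T_tool_cam'])
        return K,T[:3,:3],T[:3,3]
    o=np.array(s['orientation'])
    return K,(rot(o) if o.size==4 else o),np.array(s['eye'])
def ray(s,p):
    K,Rc,e=cam(s)
    u=cv2.undistortPoints(np.array([[p]],float),K,np.array(s['dist'],float))[0,0]
    return e,Rc@np.array([u[0],-u[1],-1])
def onz(s,p,z):
    e,d=ray(s,p); return e+d*(z-e[2])/d[2]
def proj(s,P):
    K,Rc,e=cam(s); P=np.atleast_2d(np.array(P,float))
    c=(P-e)@Rc; c=c*np.array([1,-1,-1])
    return cv2.projectPoints(c.reshape(-1,1,3),np.zeros(3),np.zeros(3),K,np.array(s['dist'],float))[0].reshape(-1,2)
E
python3 - <<'E'
from h import *
print(bot.state())
for n in ['top','side']:
    s=snap(n,n+'1.png'); print(n,s['vfov'],s['eye'],s['orientation'],s['dist'],s['shot'])
    for q in ['air_skid','knob_grip','lock_tab','valve_axis','crank_mid','crank_grip','oil_bottle','eraser','tape_roll','trial_block','caliper','pvc_pipe','eye_clip']:
        r=bot.recognise(s,q)
        print(q,[(np.round(x['pixel'],1).tolist(),round(x['score'],2)) for x in r[:2]])
print(bot.state()['clock'])
E
```

```text
{'clock': 0.0, 'joints': array([-1.36943395e+00,  3.13471201e-01,  1.49842563e+00,  8.08325774e-06,
        1.33097657e+00, -2.23400720e-01]), 'joint_vel': array([ 0.0007413 , -0.00017584,  0.00047007, -0.00054733, -0.00090492,
        0.0008056 ]), 'tau': array([ 1.73412341e-04, -4.02211404e+01, -2.52267480e+01,  6.94832951e-02,
        3.52694769e-02, -1.13958856e-04]), 'tool_pos': array([ 216.29697898, -478.1133285 ,  238.15452396]), 'tool_rot': array([-4.60521560e-04,  8.40268591e-01, -5.42169978e-01, -4.44991539e-04]), 'wrist_force': array([ 0.07421888,  0.16199033, -0.20997702]), 'wrist_torque': array([ 0.02494395, -0.04130682,  0.01271321]), 'opening': 87.97106365219935}
top 52.07238305507643 [ 357.43539909  -52.2199577  1310.20947321] [ 0.71330876  0.05669628 -0.06299774 -0.69570643] [0.03514517 0.         0.         0.         0.        ] 1
air_skid [([198.8, 229.4], 0.85), ([172.5, 208.1], 0.23)]
knob_grip [([169.8, 236.7], 0.44)]
lock_tab [([173.7, 211.2], 0.51)]
valve_axis [([224.4, 228.9], 0.69)]
crank_mid []
crank_grip [([223.8, 231.6], 0.72)]
oil_bottle [([223.3, 230.9
[... 228 characters left out ...]
282.0], 0.67)]
pvc_pipe [([362.9, 257.3], 0.83), ([222.3, 229.6], 0.67)]
eye_clip [([413.4, 282.5], 0.39)]
side 45.984782276505804 [  695.12519981 -1520.99894831  1243.20754993] [0.89625676 0.4417554  0.01826578 0.03524704] [-0.02769483  0.          0.          0.          0.        ] 2
air_skid []
knob_grip [([268.7, 178.4], 0.49)]
lock_tab [([289.2, 179.4], 0.67)]
valve_axis [([268.4, 198.4], 0.8)]
crank_mid [([268.6, 177.9], 0.65), ([258.4, 194.4], 0.48)]
crank_grip [([257.5, 191.9], 0.49)]
oil_bottle [([319.9, 162.9], 0.5)]
eraser []
tape_roll []
trial_block [([270.1, 257.7], 0.45), ([259.0, 195.2], 0.25)]
caliper [([234.2, 253.6], 0.54)]
pvc_pipe [([237.9, 282.8], 0.74)]
eye_clip []
1.4
```

View images.

Run:
```python
import cv2
a=cv2.imread('pics/top1.png'); cv2.imwrite('pics/top1c.png',cv2.resize(a[100:310,90:370],None,fx=2.8,fy=2.8,interpolation=3))
a=cv2.imread('pics/side1.png'); cv2.imwrite('pics/side1c.png',cv2.resize(a[120:300,180:420],None,fx=3.2,fy=3.2,interpolation=3))
```

```text
(no output)
```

View pics/top1c.png

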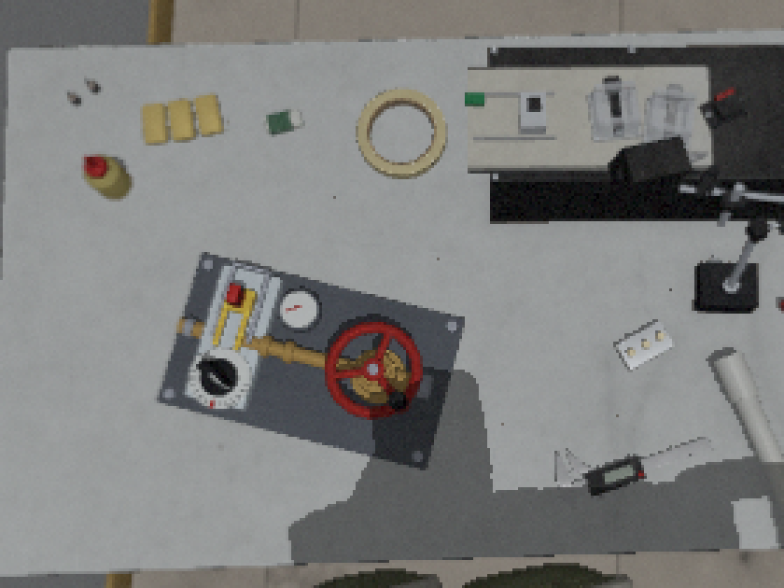

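View pics/side1c.png

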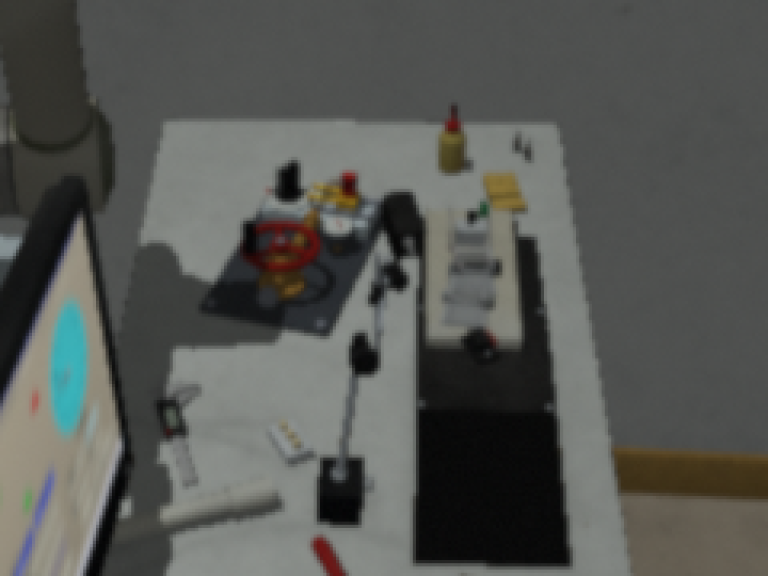

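Run:
```python
from h import *
s=snap('top','top2.png')
def P(c,z): return onz(s,[90+c[0]/2.8-.3,100+c[1]/2.8-.3],z)
C=[P(c,8) for c in [(205,254),(466,318),(428,469),(157,402)]]
print(np.round(C,1)); print('cen',np.mean(C,0))
body=np.array([[85,150],[85,-150],[-85,-150],[-85,150]])
W=np.array(C)[:,:2]; m=W.mean(0)
H=body.T@(W-m);yaw=np.arctan2(H[0,1]-H[1,0],H[0,0]+H[1,1]);print('yaw',yaw, m)
c,s_=np.cos(yaw),np.sin(yaw);Rr=np.array([[c,-s_],[s_,c]])
print('res',body@Rr.T+m-W)
for n,b in dict(knob=(-45,85),valve=(0,-75),tab=(-45+56+35,85),home=(11,85)).items(): print(n,Rr@np.array(b)+m)
print('valve pix',P((373,369),70),'crank',P((397,398),115),'tab',P((237,286),85),'knobtop',P((218,375),82))
for n,c in dict(bottle=(110,180),eraser=(283,122),tape=(402,132),block=(645,345),cal=(610,475),pipe=(725,355),stand=(727,285)).items(): print(n,P(c,10).round())
```

```text
[[628.4 265.4   8. ]
 [564.5 -23.6   8. ]
 [399.8  12.4   8. ]
 [464.5 306.    8. ]]
cen [514.27533196 140.03850103   8.        ]
yaw -0.22006087395984986 [514.27533196 140.03850103]
res [[ 1.58536582  2.47880962]
 [-0.00769509 -1.33617835]
 [-1.17067618 -0.14316433]
 [-0.40699455 -0.99946694]]
knob [488.91511212 232.81166122]
valve [497.90365475  66.84718881]
tab [577.72057095 212.94735954]
home [543.56462525 220.58747557]
valve pix [498.77250973  69.63601908  70.        ] crank [465.3209029   40.21023698 115.        ] tab [579.58013011 211.65750299  85.        ] knobtop [487.36182096 225.92274911  82.        ]
bottle [709. 375.  10.]
eraser [781. 188.  10.]
tape [773.  54.  10.]
block [ 539. -220.   10.]
cal [ 398. -183.   10.]
pipe [ 531. -307.   10.]
stand [ 608. -310.   10.]
```

Run:
```python
from h import *
s=snap('top','top3.png');t=snap('side','side3.png')
def tri(a,b):
    e1,d1=ray(s,[90+a[0]/2.8-.3,100+a[1]/2.8-.3]);e2,d2=ray(t,[180+b[0]/3.2-.3,120+b[1]/3.2-.3])
    d1/=np.linalg.norm(d1);d2/=np.linalg.norm(d2)
    A=np.stack([d1,-d2],1);k=np.linalg.lstsq(A,e2-e1,rcond=None)[0]
    p,q=e1+k[0]*d1,e2+k[1]*d2;return ((p+q)/2).round(),np.linalg.norm(p-q).round()
print('head',tri((650,155),(400,222)));print('joint',tri((757,232),(362,350)));print('crank',tri((397,399),(250,237)))
st=bot.state();print(rot(st['tool_rot']).round(2),st['clock'])
w=bot.snapshot('wrist');print(np.array(w['T_tool_cam']).round(2),w['vfov'])
```

```text
head (array([ 660., -187.,  301.]), np.float64(11.0))
joint (array([ 622., -297.,  216.]), np.float64(4.0))
crank (array([465.,  41., 105.]), np.float64(1.0))
[[ 0.41 -0.91 -0.  ]
 [-0.91 -0.41 -0.  ]
 [-0.    0.   -1.  ]] 1.55
[[   1.     -0.     -0.     -0.36]
 [  -0.     -0.96   -0.27  -68.54]
 [  -0.      0.27   -0.96 -146.7 ]
 [   0.      0.      0.      1.  ]] 61.41628305712465
```

View pics/top3.png

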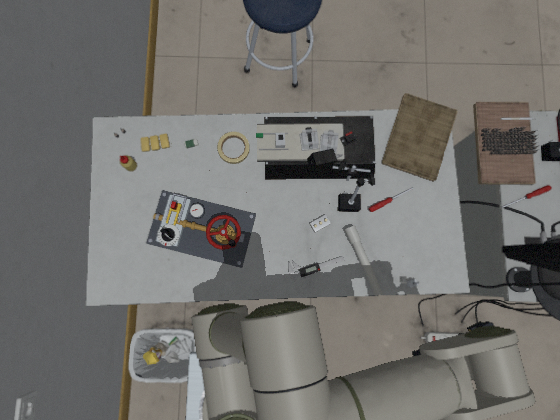

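View pics/side3.png

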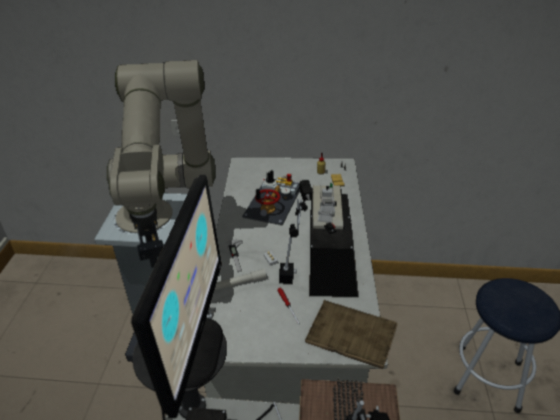

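carry_out(targets=[0.015,0.035,0,0,0.035,0.085,0,0,0.055,0.14,0,0,0.075,0.195,0,0,0.095,0.25,0,0,0.115,0.305,0,0,0.135,0.36,0,0,0.155,0.415,0,0,0.175,0.47,0,0,0.195,0.52,0,0], gripper=0)

```text
clock: 2.85
tool_pos: [411.7, 43.7, 239.0]
tool_rot: [-0.0, 0.84, -0.542, 0.0]
wrist_force: [0.3, -0.7, -0.2]
opening: 87.9
```

carry_out(targets=[0.01,0.03,0,0,0.02,0.07,0,0,0.03,0.11,0,0,0.04,0.145,0,0,0.05,0.165,0,0,0.055,0.17,0,0,0.06,0.17,0,0,0.06,0.17,0,0,0.06,0.17,0,0,0.06,0.17,0,0])

```text
clock: 4.1
tool_pos: [471.7, 213.4, 239.1]
tool_rot: [-0.0, 0.84, -0.542, 0.0]
wrist_force: [-1.0, -1.1, 0.9]
opening: 88.3
```

Run:
```python
from h import *
s=snap('wrist','w1.png'); print(s['st']['tool_pos'],s['st']['clock'])
import pickle; pickle.dump(s,open('w1.pkl','wb'))
for q in ['knob_grip','lock_tab','valve_axis','crank_mid']:
    r=bot.recognise(s,q); print(q,[(np.round(x['pixel'],1).tolist(),round(x['score'],2)) for x in r[:2]])
```

```text
[471.65411719 213.3916782  239.13780626] 4.1
knob_grip [([265.4, 152.3], 0.65)]
lock_tab [([345.1, 152.9], 0.68), ([316.2, 88.5], 0.67)]
valve_axis [([438.4, 216.3], 0.94), ([454.0, 275.9], 0.63)]
crank_mid [([453.2, 273.8], 0.76)]
```

View pics/w1.png

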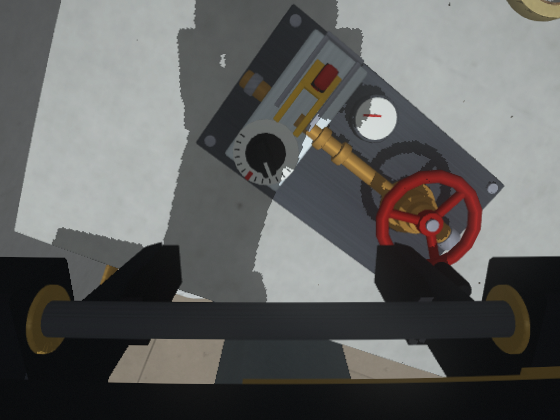

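Run:
```python
from h import *
a=cv2.imread('pics/w1.png'); cv2.imwrite('pics/w1c.png',cv2.resize(a[50:210,180:360],None,fx=4,fy=3.7,interpolation=3))
cv2.imwrite('pics/w1d.png',cv2.resize(a[0:270,180:520],None,fx=2.2,fy=2.2,interpolation=3))
```

```text
(no output)
```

View pics/w1c.png

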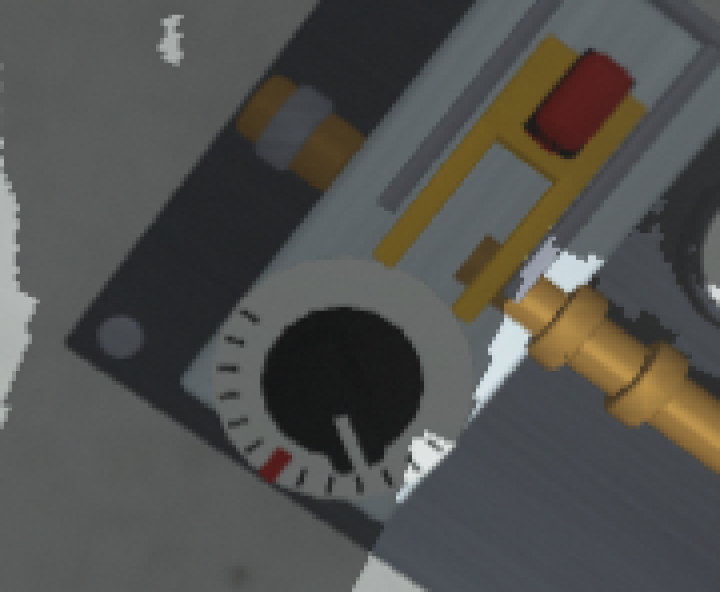

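View pics/w1d.png

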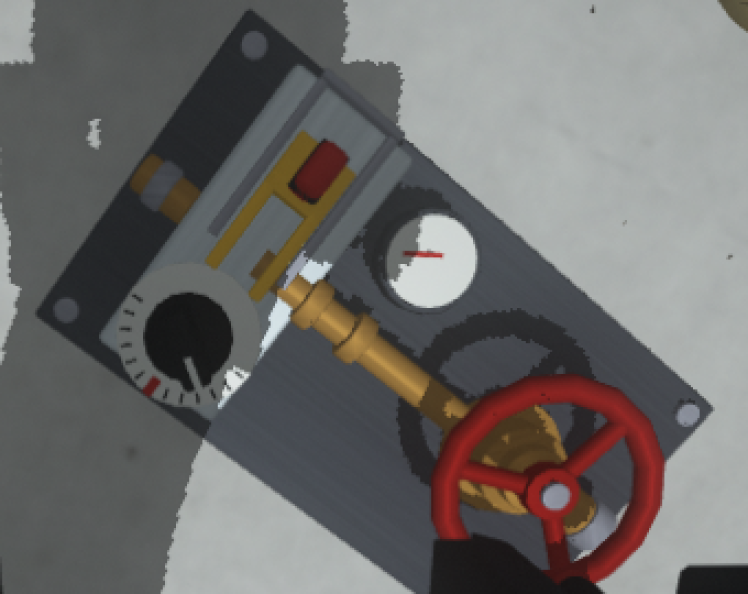

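```bash
cat > fit.py <<'E'
from h import *
from scipy.optimize import least_squares
def fit(s,F,x0=(514,140,-.22)):
    B=np.array([f[0] for f in F],float);p=np.array([f[1] for f in F],float)
    def W(x):
        c,k=np.cos(x[2]),np.sin(x[2]);return np.c_[x[0]+c*B[:,0]-k*B[:,1],x[1]+k*B[:,0]+c*B[:,1],B[:,2]]
    r=least_squares(lambda x:(proj(s,W(x))-p).ravel(),x0,x_scale=[1,1,.01],loss='soft_l1')
    print('pose',r.x.round(4)); print((proj(s,W(r.x))-p).round(1).tolist()); return r.x
def w(x,b):
    c,k=np.cos(x[2]),np.sin(x[2]);return np.array([x[0]+c*b[0]-k*b[1],x[1]+k*b[0]+c*b[1]])
E
python3 - <<'E'
from fit import *; import pickle
s=pickle.load(open('w1.pkl','rb'))
d=lambda x,y:(180+x/2.2-.3,y/2.2-.3)
F=[((85,150,8),d(250,10)),((85,-150,8),d(713,409)),((-85,150,8),d(37,313)),((45,22,45),d(432,261)),((0,-75,80),d(555,496)),((-45,85,52),d(190,335))]
x=fit(s,F)
for n,b in dict(knob=(-45,85),valve=(0,-75),tab=(46,85),home=(11,85)).items(): print(n,w(x,b).round(1))
a=onz(s,(265,163),82);b=onz(s,(271.3,178.4),82)
print(a,b,'pointer dir deg',np.degrees(np.arctan2(*(b-a)[[1,0]])),'from mark dir',np.degrees(x[2])+180)
print('tab',onz(s,(180+600/4,50+75/3.7),85))
c=(267,155);print('knob skirt',onz(s,(180+342/4-.3,50+385/3.7-.3),60), np.degrees(np.arctan2(*(b[:2]-w(x,(-45,85)))[[1,0]])))
E
```

```text
pose [ 5.14595e+02  1.41815e+02 -2.27500e-01]
[[0.3, -2.2], [1.4, 0.1], [-1.6, -0.2], [0.1, 0.0], [0.5, 0.3], [-0.9, 2.3]]
knob [489.9 234.8]
valve [497.7  68.7]
tab [578.6 214.2]
home [544.5 222.1]
[486.95218262 232.48148002  82.        ] [476.84013295 221.9858019   82.        ] pointer dir deg -133.93351888638028 from mark dir 166.9646882529993
tab [577.8409513  215.40504233  85.        ]
knob skirt [491.47086558 235.09180375  60.        ] -135.6590380949484
```

carry_out(targets=[0.009,0.011,-0.02,7,0.0183,0.0214,-0.05,14,0.0183,0.0214,-0.08,21,0.0183,0.0214,-0.11,21,0.0183,0.0214,-0.14,21,0.0183,0.0214,-0.16,21,0.0183,0.0214,-0.175,21,0.0183,0.0214,-0.18,21,0.0183,0.0214,-0.182,21,0.0183,0.0214,-0.182,21], gripper=60)

```text
clock: 5.6
tool_pos: [490.3, 235.2, 57.6]
tool_rot: [-0.001, 0.925, -0.38, 0.001]
wrist_force: [-0.3, -0.2, 0.4]
opening: 67.4
```

Run:
```python
from h import *
s=snap('wrist','w2.png'); print(s['st']['tool_pos'],s['st']['clock'],s['st']['opening'],s['st']['wrist_force'])
```

```text
[490.26798958 235.18065915  57.56102786] 5.6 67.37064463079622 [-0.29443686 -0.1860271   0.42360819]
```

View pics/w2.png

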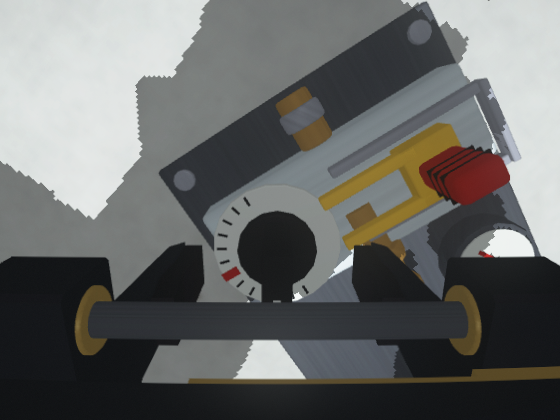

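carry_out(targets=[0,0,0,0,0,0,0,0,0,0,0,0,0,0,0,0,0,0,0,0,0,0,0,0,0,0,0,0,0,0,0,0,0,0,0,0,0,0,0,0], gripper=255, grip_force=15)

```text
clock: 6.9
tool_pos: [490.1, 235.4, 57.6]
tool_rot: [-0.001, 0.925, -0.38, 0.001]
wrist_force: [-3.0, 3.9, 2.1]
opening: 11.8
```

carry_out(targets=[0,0,0,-7,0,0,0,-15,0,0,0,-23,0,0,0,-31,0,0,0,-39,0,0,0,-47,0,0,0,-54,0,0,0,-58.4,0,0,0,-58.4,0,0,0,-58.4])

```text
clock: 8.15
tool_pos: [490.3, 234.3, 57.6]
tool_rot: [-0.0, -0.623, 0.782, -0.002]
wrist_force: [-1.0, -6.7, 2.6]
opening: 11.9
```

Run:
```python
from h import *
s=snap('wrist','w3.png'); print(s['st']['tool_pos'],s['st']['clock'],s['st']['opening'],s['st']['wrist_force'],s['st']['wrist_torque'],s['st']['joints'])
R_=rot(s['st']['tool_rot']);print(np.degrees(np.arctan2(R_[1,0],R_[0,0])))
```

```text
[490.33422184 234.33688147  57.58899731] 8.15 11.923351139048766 [-1.02879488 -6.65056161  2.62277641] [-0.93501948  0.2051625  -0.04675373] [ 0.23155099  0.56220308  1.64358675 -0.00372383  0.93505876  2.03023229]
-102.93035880445784
```

View pics/w3.png

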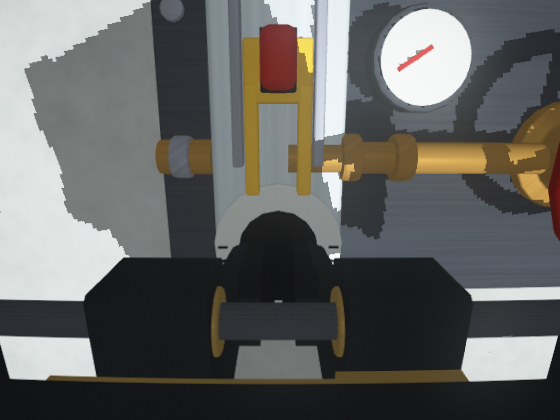

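carry_out(targets=[0,0,0,0,0,0,0,0,0,0,0,0,0,0,0.01,0,0,0,0.03,0,0,0,0.055,0,0.02,-0.005,0.07,0,0.045,-0.01,0.07,0,0.065,-0.015,0.07,0,0.065,-0.015,0.07,0], gripper=100)

```text
clock: 9.45
tool_pos: [556.0, 219.0, 127.9]
tool_rot: [-0.0, -0.623, 0.782, -0.002]
wrist_force: [-0.8, 0.2, -0.8]
opening: 53.3
```

Run:
```python
from h import *;import pickle
s=snap('wrist','w4.png'); print(s['st']['tool_pos'],s['st']['clock'],s['st']['opening'],s['st']['wrist_force'])
pickle.dump(s,open('w4.pkl','wb'))
t=snap('top','top4.png')
a=t['image'];cv2.imwrite('pics/top4c.png',cv2.resize(a[180:270,140:260],None,fx=6,fy=6,interpolation=3))
```

```text
[555.95693624 218.99798453 127.89476766] 9.45 53.28867114636836 [-0.80638573  0.19232912 -0.78098287]
```

View pics/w4.png

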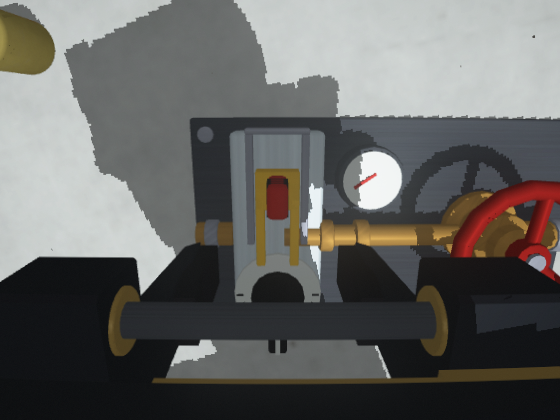

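View pics/top4c.png

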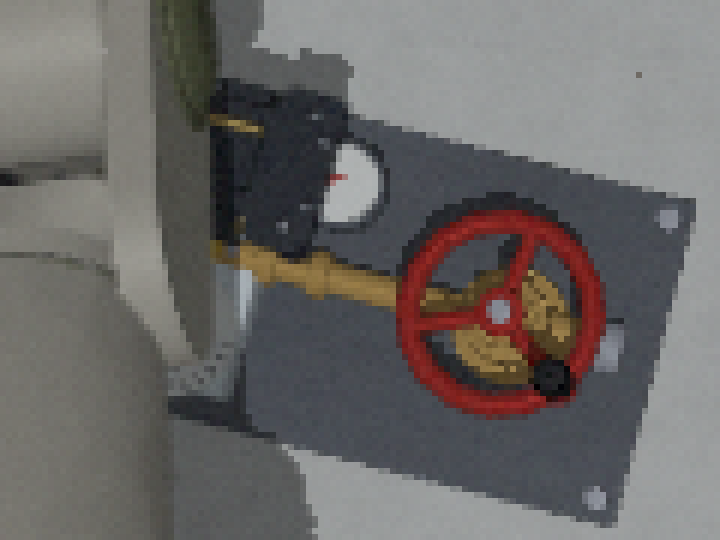

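Run:
```python
from fit import *; import pickle
s=pickle.load(open('w4.pkl','rb'))
F=[((85,150,8),(191,118.5)),((45,22,45),(372.5,180.5)),((75,140,8),(205,135))]
x=fit(s,F[:2],(514.6,141.8,-.2275))
x=(514.6,141.8,-.2275)
print(proj(s,np.array([[*w(x,b[:2]),b[2]] for b in [(85,150,8),(45,22,45),(46,85,85),(36,85,85),(-85,85,8),(-45,85,60)]])))
print('tab back top edge',onz(s,(277.5,176.5),85),w(x,(56,85)))
a=cv2.imread('pics/w4.png');cv2.imwrite('pics/w4c.png',cv2.resize(a[120:360,180:400],None,fx=3,fy=2.5,interpolation=3))
```

```text
pose [ 5.137808e+02  1.409336e+02 -2.212000e-01]
[[-1.1, -0.2], [0.9, 0.3]]
[[189.14286035 116.18047263]
 [372.33147894 179.65933185]
 [277.55054859 191.8510138 ]
 [277.51688993 209.28584192]
 [277.09313675 319.26749051]
 [277.2329303  312.02206903]]
tab back top edge [586.96480539 212.33993354  85.        ] [588.3281896  211.97944185]
```

View pics/w4c.png

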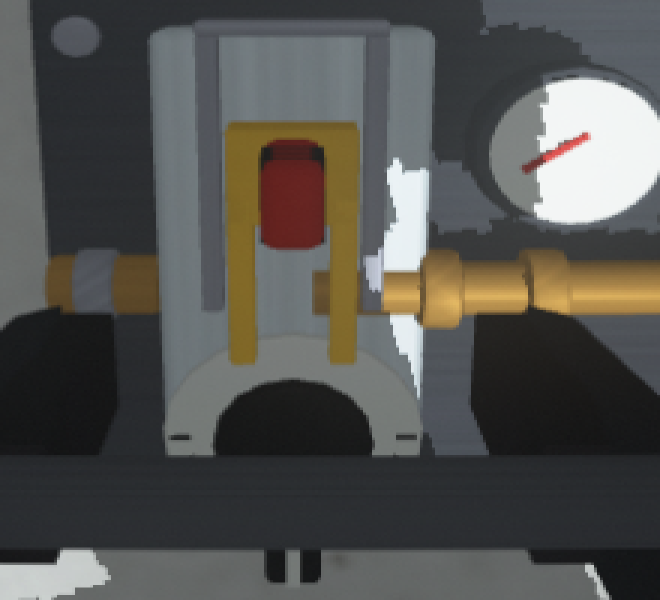

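carry_out(targets=[0.011,-0.0025,-0.005,0,0.0218,-0.0048,-0.012,0,0.0218,-0.0048,-0.03,0,0.0218,-0.0048,-0.05,0,0.0218,-0.0048,-0.062,0,0.0218,-0.0048,-0.067,0,0.0218,-0.0048,-0.068,0,0.0218,-0.0048,-0.068,0,0.0218,-0.0048,-0.068,0,0.0218,-0.0048,-0.068,0])

```text
clock: 10.8
tool_pos: [576.6, 214.8, 60.1]
tool_rot: [-0.0, -0.623, 0.782, -0.002]
wrist_force: [-0.7, 0.3, -0.0]
opening: 53.7
```

carry_out(targets=[0,0,0,0,0,0,0,0,0,0,0,0,0,0,0,0,0,0,0,0,0,0,0,0,0,0,0,0,0,0,0,0,0,0,0,0,0,0,0,0], gripper=255, grip_force=12)

```text
clock: 12.05
tool_pos: [576.6, 214.6, 60.0]
tool_rot: [-0.0, -0.623, 0.782, -0.002]
wrist_force: [-0.7, -2.7, 0.5]
opening: 12.1
```

carry_out(targets=[-0.004,0.0009,0,0,-0.009,0.0021,0,0,-0.014,0.0032,0,0,-0.019,0.0044,0,0,-0.024,0.0055,0,0,-0.029,0.0067,0,0,-0.032,0.0074,0,0,-0.0345,0.008,0,0,-0.036,0.0083,0,0,-0.036,0.0083,0,0])

```text
clock: 13.3
tool_pos: [543.7, 222.2, 61.1]
tool_rot: [0.003, -0.623, 0.782, -0.004]
wrist_force: [15.5, -8.4, -2.7]
opening: 12.2
```

Run:
```python
from h import *;import pickle
s=snap('wrist','w5.png'); print(s['st']['tool_pos'],s['st']['clock'],s['st']['opening'],s['st']['wrist_force'])
```

```text
[543.71528897 222.16450101  61.14627366] 13.3 12.171141065754167 [15.51216673 -8.38173044 -2.71234559]
```

View pics/w5.png

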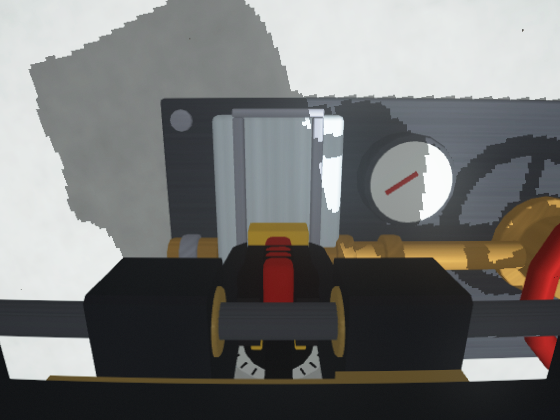

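carry_out(targets=[0,0,0,0,0,0,0,0,0,0,0,0,0,0,0.01,0,0,0,0.04,0,0,0,0.08,0,0.0,0,0.12,0,-0.01,-0.03,0.14,0,-0.02,-0.06,0.14,0,-0.02,-0.06,0.14,0], gripper=100)

```text
clock: 14.6
tool_pos: [523.5, 161.2, 202.1]
tool_rot: [0.003, -0.622, 0.783, -0.005]
wrist_force: [0.4, -0.1, 1.1]
opening: 53.7
```

Run:
```python
from h import *;import pickle
s=snap('wrist','w6.png'); print(s['st']['tool_pos'],s['st']['clock'],s['st']['opening'],s['st']['wrist_force'])
pickle.dump(s,open('w6.pkl','wb'))
for q in ['valve_axis','crank_mid']:
    r=bot.recognise(s,q); print(q,[(np.round(x['pixel'],1).tolist(),round(x['score'],2)) for x in r[:2]])
t=snap('top','top6.png')
a=t['image'];cv2.imwrite('pics/top6c.png',cv2.resize(a[180:270,140:260],None,fx=6,fy=6,interpolation=3))
```

```text
[523.46839144 161.15291415 202.13353291] 14.6 53.710173012583844 [ 0.41159526 -0.11064738  1.1016861 ]
valve_axis [([402.5, 205.3], 0.68)]
crank_mid [([450.5, 246.9], 0.68)]
```

View pics/w6.png

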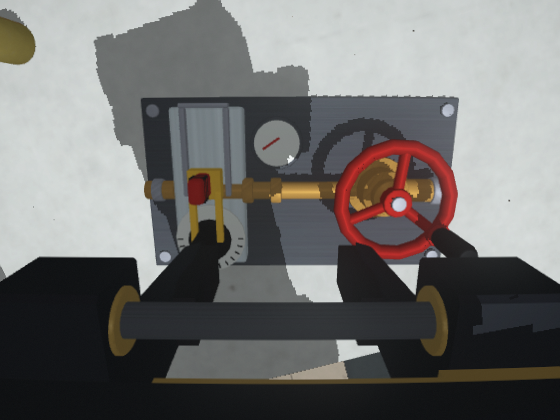

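View pics/top6c.png

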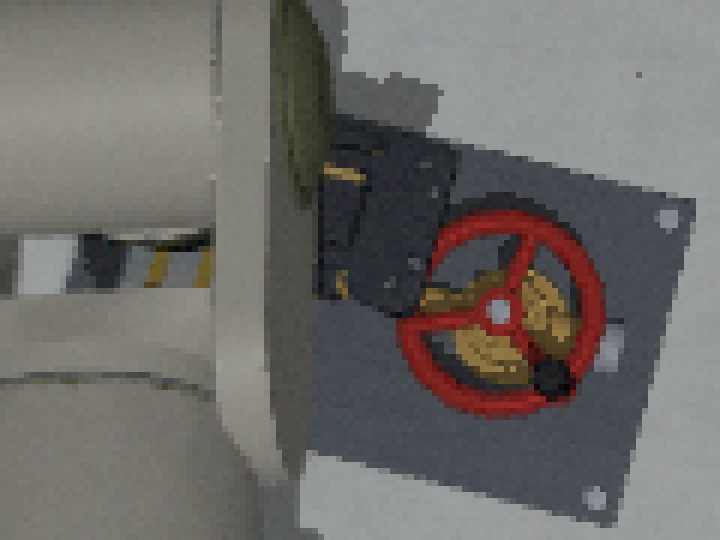

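Run:
```python
from fit import *; import pickle
s=pickle.load(open('w6.pkl','rb'))
F=[((85,150,8),(141,98)),((85,-150,8),(459,98)),((45,22,45),(277,143)),((0,-75,80),(399.5,204.5))]
x=fit(s,F,(514.6,141.8,-.2275))
print('tab now', onz(s,(198,177.5),85)[:2], 'expected back top edge at home', w(x,(21,85)),w(x,(20-3,85)))
print('valve',w(x,(0,-75)),onz(s,(399.5,204.5),80))
c=onz(s,(465,250),122);print('crank top wrist',c)
t=bot.snapshot('top')
for p in [(552,376)]:
    q=onz(t,(140+p[0]/6-.4,180+p[1]/6-.4),125);print('crank top',q)
print('hub top',onz(t,(140+500/6-.4,180+312/6-.4),80))
a=cv2.imread('pics/w6.png');cv2.imwrite('pics/w6c.png',cv2.resize(a[150:280,130:500],None,fx=2.1,fy=2.1,interpolation=3))
```

```text
pose [ 5.136997e+02  1.416171e+02 -2.248000e-01]
[[-0.8, -0.3], [0.8, -0.4], [0.1, 0.5], [-0.1, 0.3]]
tab now [554.56687611 216.5616609 ] expected back top edge at home [553.12238077 219.79543887] [549.22306658 220.6872622 ]
valve [496.97804835  68.50494367] [497.17032787  68.42037921  80.        ]
crank top wrist [468.16580515  39.81114211 122.        ]
crank top [463.25768428  39.07681889 125.        ]
hub top [497.30455955  68.58493333  80.        ]
```

View pics/w6c.png

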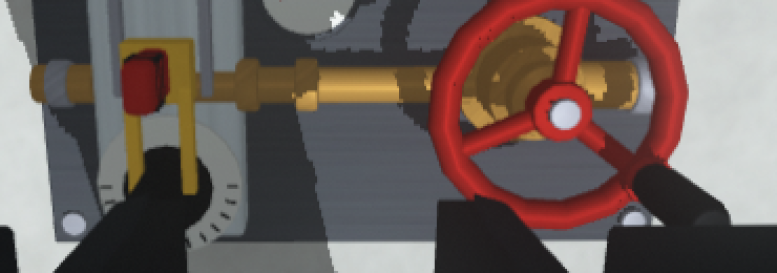

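Run:
```python
from fit import *; import pickle
s4=pickle.load(open('w4.pkl','rb'));s6=pickle.load(open('w6.pkl','rb'))
x4=fit(s4,[((85,150,8),(191,118.5)),((45,22,45),(372.5,180.5))],(514.6,141.8,-.2275)); 
for z in (45,55,65):
    for X4 in ((514.2,141.7,-.2255),):
        u=np.array([np.cos(X4[2]),np.sin(X4[2])])
        a=onz(s4,(277.5,168.8),z)[:2]@u; b=onz(s6,(204.8,168.6),z)[:2]@u
        # local reference: gauge centre in both
        g4=onz(s4,(372.5,180.5),45)[:2]@u; g6=onz(s6,(277,143),45)[:2]@u
        # plate back edge
        e4=onz(s4,(191,118.5),8)[:2]@u; e6=onz(s6,(141,98),8)[:2]@u
        print(z,a-b,'gauge shift',g4-g6,'edge shift',e4-e6)
```

```text
pose [ 5.137808e+02  1.409336e+02 -2.212000e-01]
[[-1.1, -0.2], [0.9, 0.3]]
45 29.556418550467583 gauge shift -0.1153512597121562 edge shift -0.16329099755955667
55 29.655199507113764 gauge shift -0.1153512597121562 edge shift -0.16329099755955667
65 29.753980463759888 gauge shift -0.1153512597121562 edge shift -0.16329099755955667
```

carry_out(targets=[-0.01,0.02,0,0,-0.02,0.04,0,0,-0.03,0.06,-0.01,0,-0.039,0.075,-0.03,0,-0.039,0.075,-0.05,0,-0.039,0.075,-0.065,0,-0.039,0.075,-0.07,0,-0.039,0.075,-0.07,0,-0.039,0.075,-0.07,0,-0.039,0.075,-0.07,0])

```text
clock: 16.1
tool_pos: [485.0, 237.9, 131.5]
tool_rot: [0.003, -0.623, 0.782, -0.004]
wrist_force: [-0.4, -0.4, 0.3]
opening: 53.9
```

Run:
```python
from fit import *;import pickle
s=snap('wrist','w7.png'); print(s['st']['tool_pos'],s['st']['clock'])
pickle.dump(s,open('w7.pkl','wb'))
x=(514.0,141.5,-.2255)
for n,b in dict(tabBackTop=(21,85,85),tabFrontTop=(1,85,85),stop4=(25,85,85),knobEndBack=(-29,85,82),knobF=(-61,85,82),ax=(-45,85,82)).items(): print(n,proj(s,[*w(x,b[:2]),b[2]]).round(1))
a=s['image'];cv2.imwrite('pics/w7c.png',cv2.resize(a[60:300,180:380],None,fx=3.5,fy=2.5,interpolation=3))
```

```text
[485.03467374 237.93208303 131.51309306] 16.1
tabBackTop [[283.4 103.1]]
tabFrontTop [[283.2 141.2]]
stop4 [[283.4  95.3]]
knobEndBack [[282.9 193.8]]
knobF [[282.6 246.2]]
ax [[282.7 220.5]]
```

View pics/w7.png

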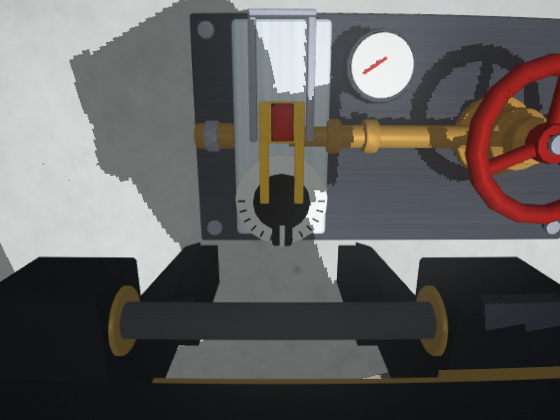

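View pics/w7c.png

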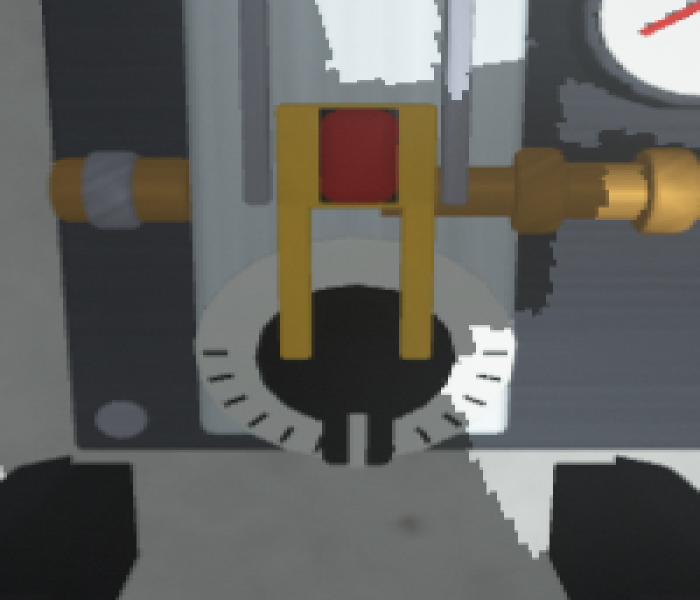

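carry_out(targets=[-0.002,-0.015,0.02,0,-0.006,-0.05,0.03,0,-0.01,-0.09,0.03,0,-0.015,-0.13,0.03,0,-0.018,-0.165,0.03,0,-0.0212,-0.19,0.03,0,-0.0212,-0.1985,0.03,0,-0.0212,-0.1985,0.03,0,-0.0212,-0.1985,0.03,0,-0.0212,-0.1985,0.03,0])

```text
clock: 17.4
tool_pos: [463.8, 40.1, 161.4]
tool_rot: [0.003, -0.624, 0.782, -0.004]
wrist_force: [-0.5, -0.9, 0.4]
opening: 53.2
```

Run:
```python
from fit import *
s=snap('wrist','w8.png'); print(s['st']['tool_pos'],s['st']['clock'])
t=snap('side','side8.png');a=t['image'];cv2.imwrite('pics/side8c.png',cv2.resize(a[140:240,200:330],None,fx=5.5,fy=5.5,interpolation=3))
```

```text
[463.7883707   40.10137319 161.37757171] 17.4
```

View pics/w8.png

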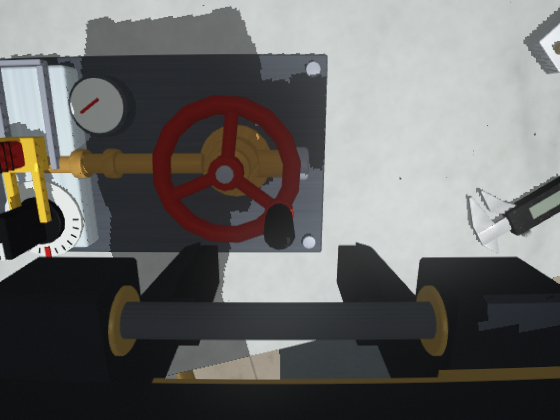

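View pics/side8c.png

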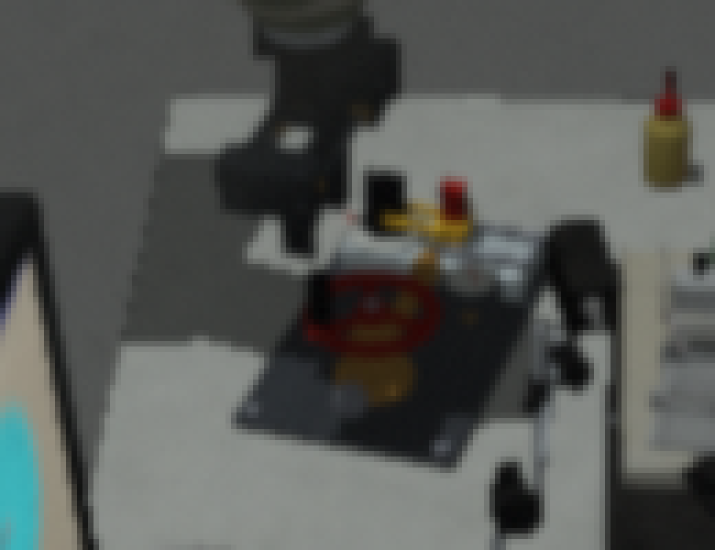

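Run:
```python
from fit import *
s=snap('wrist','w9.png')
a=s['image'];cv2.imwrite('pics/w9c.png',cv2.resize(a[140:270,150:350],None,fx=4,fy=4,interpolation=3))
print(onz(s,(279.5,238),125),onz(s,(224,174),80))
v=np.array([497.1,68.5]);
for an in (-136,-138,-140,-142):
    c=v+45*np.array([np.cos(np.radians(an)),np.sin(np.radians(an))]);print(an,c,proj(s,[[*c,125],[*c,80]]).round(1).tolist())
```

```text
[462.49730605  39.58578596 125.        ] [497.70145819  68.67738348  80.        ]
-136 [464.72970898  37.24037333] [[282.8, 233.4], [281.8, 211.0]]
-138 [463.65848285  38.38912271] [[281.2, 235.6], [280.5, 212.8]]
-140 [462.62800006  39.57455756] [[279.5, 237.8], [279.1, 214.6]]
-142 [461.63951609  40.79523361] [[277.7, 239.9], [277.7, 216.4]]
```

View pics/w9c.png

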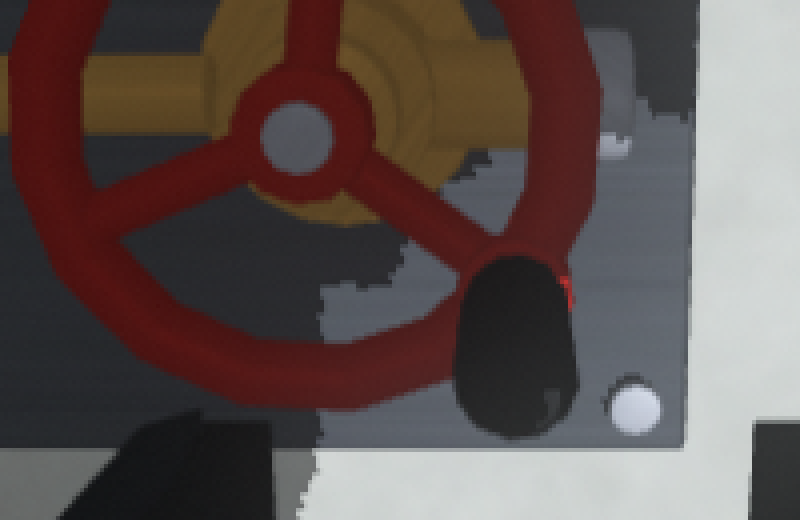

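carry_out(targets=[-0.0008,-0.0008,-0.01,0,-0.0008,-0.0008,-0.03,0,-0.0008,-0.0008,-0.05,0,-0.0008,-0.0008,-0.065,0,-0.0008,-0.0008,-0.071,0,-0.0008,-0.0008,-0.072,0,-0.0008,-0.0008,-0.072,0,-0.0008,-0.0008,-0.072,0,-0.0008,-0.0008,-0.072,0,-0.0008,-0.0008,-0.072,0])

```text
clock: 18.8
tool_pos: [463.0, 39.0, 89.5]
tool_rot: [0.003, -0.623, 0.782, -0.004]
wrist_force: [-0.2, 0.3, -1.0]
opening: 53.2
```

carry_out(targets=[0,0,0,0,0,0,0,0,0,0,0,0,0,0,0,0,0,0,0,0,0,0,0,0,0,0,0,0,0,0,0,0,0,0,0,0,0,0,0,0], gripper=255, grip_force=30)

```text
clock: 20.05
tool_pos: [463.2, 39.1, 89.6]
tool_rot: [0.004, -0.623, 0.782, -0.004]
wrist_force: [4.1, 4.2, -1.6]
opening: 17.1
```

Run:
```python
from fit import *
s=bot.state();print(s['tool_pos'],s['wrist_force'],s['joints'],s['opening'],s['clock'])
v=np.array([497.1,68.5]);d=s['tool_pos'][:2]-v;print(np.hypot(*d),np.degrees(np.arctan2(d[1],d[0])))
```

```text
[463.1946823   39.10404373  89.56291585] [ 4.07598091  4.19140092 -1.59497123] [-1.68282251e-01  3.64790036e-01  1.86385542e+00 -8.65590848e-04
  9.01558487e-01  1.62753212e+00] 17.09143286078936 20.05
44.87418872516211 -139.07466781584114
```

```bash
cat > arc.py <<'E'
from h import *; import sys
v=np.array([497.1,68.5]);R0=45.
def info():
    s=bot.state();d=s['tool_pos'][:2]-v;th=np.degrees(np.arctan2(d[1],d[0]))
    f=s['wrist_force'];t=np.array([-np.sin(np.radians(th)),np.cos(np.radians(th))]);r=d/np.hypot(*d)
    print('clock',round(s['clock'],2),'th',round(th,1),'R',round(np.hypot(*d),1),'z',round(s['tool_pos'][2],1),'Ftan',round(f[:2]@t,1),'Frad',round(f[:2]@r,1),'Fz',round(f[2],1),'open',round(s['opening'],1))
    return s,th
def rows(angs,s):
    out=[]
    for a in angs:
        p=v+R0*np.array([np.cos(np.radians(a)),np.sin(np.radians(a))])-s['tool_pos'][:2]
        out+=[round(p[0]/1e3,4),round(p[1]/1e3,4),0,0]
    print(out)
if __name__=='__main__':
    s,th=info()
    # argv: start angle, end angle, nmove
    for i in range(1,len(sys.argv),1):
        a0,a1,n=map(float,sys.argv[i].split(','));n=int(n)
        A=[a0+(a1-a0)*min(1,(k+1)/n) for k in range(10)]
        rows(A,s)
E
python3 arc.py=-1 2>/dev/null; python3 arc.py -- 2>/dev/null || python3 - <<'E'
from arc import *
s,th=info(); rows([-139.1-11*(k+1) for k in range(10)],s)
E
```

```text
clock 20.05 th -139.1 R 44.9 z 89.6 Ftan -0.5 Frad -5.8 Fz -1.6 open 17.1
clock 20.05 th -139.1 R 44.9 z 89.6 Ftan -0.5 Frad -5.8 Fz -1.6 open 17.1
[np.float64(-0.0051), np.float64(0.007), 0, 0, np.float64(-0.0087), np.float64(0.0148), 0, 0, np.float64(-0.0107), np.float64(0.0232), 0, 0, np.float64(-0.011), np.float64(0.0318), 0, 0, np.float64(-0.0097), np.float64(0.0404), 0, 0, np.float64(-0.0068), np.float64(0.0485), 0, 0, np.float64(-0.0025), np.float64(0.0559), 0, 0, np.float64(0.0033), np.float64(0.0624), 0, 0, np.float64(0.0101), np.float64(0.0676), 0, 0, np.float64(0.0179), np.float64(0.0714), 0, 0]
```

carry_out(targets=[-0.0051,0.007,0,0,-0.0087,0.0148,0,0,-0.0107,0.0232,0,0,-0.011,0.0318,0,0,-0.0097,0.0404,0,0,-0.0068,0.0485,0,0,-0.0025,0.0559,0,0,0.0033,0.0624,0,0,0.0101,0.0676,0,0,0.0179,0.0714,0,0])

```text
clock: 21.3
tool_pos: [480.7, 110.4, 89.5]
tool_rot: [0.003, -0.624, 0.782, -0.005]
wrist_force: [-0.0, -6.9, 1.1]
opening: 17.0
```

```bash
sed -i 's/round(p\[0\]\/1e3,4),round(p\[1\]\/1e3,4)/float(round(p[0]\/1e3,4)),float(round(p[1]\/1e3,4))/' arc.py; python3 arc.py 110.9,87,3
```

```text
clock 21.3 th 111.4 R 45.0 z 89.5 Ftan 2.6 Frad -6.4 Fz 1.1 open 17.0
[0.0063, 0.002, 0, 0, 0.0125, 0.0029, 0, 0, 0.0187, 0.003, 0, 0, 0.0187, 0.003, 0, 0, 0.0187, 0.003, 0, 0, 0.0187, 0.003, 0, 0, 0.0187, 0.003, 0, 0, 0.0187, 0.003, 0, 0, 0.0187, 0.003, 0, 0, 0.0187, 0.003, 0, 0]
```

```bash
sed -i 's/R0=45\./R0=44.4/' arc.py; python3 arc.py 110.9,79,4
```

```text
clock 21.3 th 111.4 R 45.0 z 89.5 Ftan 2.6 Frad -6.4 Fz 1.1 open 17.0
[0.0065, 0.0014, 0, 0, 0.0126, 0.0023, 0, 0, 0.0187, 0.0024, 0, 0, 0.0249, 0.0017, 0, 0, 0.0249, 0.0017, 0, 0, 0.0249, 0.0017, 0, 0, 0.0249, 0.0017, 0, 0, 0.0249, 0.0017, 0, 0, 0.0249, 0.0017, 0, 0, 0.0249, 0.0017, 0, 0]
```

carry_out(targets=[0.0065,0.0014,0,0,0.0126,0.0023,0,0,0.0187,0.0024,0,0,0.0249,0.0017,0,0,0.0249,0.0017,0,0,0.0249,0.0017,0,0,0.0249,0.0017,0,0,0.0249,0.0017,0,0,0.0249,0.0017,0,0,0.0249,0.0017,0,0])

```text
clock: 22.55
tool_pos: [506.5, 112.4, 89.6]
tool_rot: [0.004, -0.624, 0.782, -0.005]
wrist_force: [3.5, 5.2, -0.8]
opening: 17.1
```

```bash
python3 arc.py 79,67,4
```

```text
clock 22.55 th 77.9 R 44.9 z 89.6 Ftan -2.3 Frad 5.8 Fz -0.8 open 17.1
[0.0013, -0.0008, 0, 0, 0.0036, -0.0014, 0, 0, 0.0058, -0.0022, 0, 0, 0.008, -0.003, 0, 0, 0.008, -0.003, 0, 0, 0.008, -0.003, 0, 0, 0.008, -0.003, 0, 0, 0.008, -0.003, 0, 0, 0.008, -0.003, 0, 0, 0.008, -0.003, 0, 0]
```

```bash
sed -i 's/R0=44.4/R0=44.8/' arc.py; python3 arc.py 79,65,5
```

```text
clock 22.55 th 77.9 R 44.9 z 89.6 Ftan -2.3 Frad 5.8 Fz -0.8 open 17.1
[0.0013, -0.0004, 0, 0, 0.0034, -0.001, 0, 0, 0.0055, -0.0016, 0, 0, 0.0075, -0.0024, 0, 0, 0.0095, -0.0033, 0, 0, 0.0095, -0.0033, 0, 0, 0.0095, -0.0033, 0, 0, 0.0095, -0.0033, 0, 0, 0.0095, -0.0033, 0, 0, 0.0095, -0.0033, 0, 0]
```

carry_out(targets=[0.0013,-0.0004,0,0,0.0034,-0.001,0,0,0.0055,-0.0016,0,0,0.0075,-0.0024,0,0,0.0095,-0.0033,0,0,0.0095,-0.0033,0,0,0.0095,-0.0033,0,0,0.0095,-0.0033,0,0,0.0095,-0.0033,0,0,0.0095,-0.0033,0,0])

```text
clock: 23.8
tool_pos: [516.5, 109.1, 89.6]
tool_rot: [0.004, -0.623, 0.782, -0.005]
wrist_force: [2.3, 5.4, -0.6]
opening: 17.0
```

```bash
python3 arc.py 65,51,5
```

```text
clock 23.8 th 64.5 R 45.0 z 89.6 Ftan 0.3 Frad 5.8 Fz -0.6 open 17.0
[0.0015, -0.001, 0, 0, 0.0034, -0.002, 0, 0, 0.0053, -0.0032, 0, 0, 0.0071, -0.0044, 0, 0, 0.0088, -0.0058, 0, 0, 0.0088, -0.0058, 0, 0, 0.0088, -0.0058, 0, 0, 0.0088, -0.0058, 0, 0, 0.0088, -0.0058, 0, 0, 0.0088, -0.0058, 0, 0]
```

carry_out(targets=[0.0015,-0.001,0,0,0.0034,-0.002,0,0,0.0053,-0.0032,0,0,0.0071,-0.0044,0,0,0.0088,-0.0058,0,0,0.0088,-0.0058,0,0,0.0088,-0.0058,0,0,0.0088,-0.0058,0,0,0.0088,-0.0058,0,0,0.0088,-0.0058,0,0])

```text
clock: 25.05
tool_pos: [525.9, 103.2, 89.6]
tool_rot: [0.005, -0.623, 0.782, -0.006]
wrist_force: [3.0, 3.9, -2.2]
opening: 16.8
```

```bash
python3 arc.py 51,36,5
```

```text
clock 25.05 th 50.3 R 45.1 z 89.6 Ftan 0.2 Frad 4.9 Fz -2.2 open 16.8
[0.0012, -0.0014, 0, 0, 0.0029, -0.003, 0, 0, 0.0045, -0.0047, 0, 0, 0.006, -0.0065, 0, 0, 0.0074, -0.0083, 0, 0, 0.0074, -0.0083, 0, 0, 0.0074, -0.0083, 0, 0, 0.0074, -0.0083, 0, 0, 0.0074, -0.0083, 0, 0, 0.0074, -0.0083, 0, 0]
```

carry_out(targets=[0.0012,-0.0014,0,0,0.0029,-0.003,0,0,0.0045,-0.0047,0,0,0.006,-0.0065,0,0,0.0074,-0.0083,0,0,0.0074,-0.0083,0,0,0.0074,-0.0083,0,0,0.0074,-0.0083,0,0,0.0074,-0.0083,0,0,0.0074,-0.0083,0,0])

```text
clock: 26.3
tool_pos: [534.0, 94.5, 89.6]
tool_rot: [0.005, -0.623, 0.782, -0.006]
wrist_force: [5.5, 2.3, -2.4]
opening: 17.1
```

```bash
python3 arc.py 36,21,5
```

```text
clock 26.3 th 35.2 R 45.1 z 89.6 Ftan -1.3 Frad 5.8 Fz -2.4 open 17.1
[0.0007, -0.0016, 0, 0, 0.0019, -0.0036, 0, 0, 0.003, -0.0057, 0, 0, 0.004, -0.0078, 0, 0, 0.0049, -0.01, 0, 0, 0.0049, -0.01, 0, 0, 0.0049, -0.01, 0, 0, 0.0049, -0.01, 0, 0, 0.0049, -0.01, 0, 0, 0.0049, -0.01, 0, 0]
```

carry_out(targets=[0.001,-0.0014,0,0,0.0022,-0.0034,0,0,0.0033,-0.0055,0,0,0.0043,-0.0076,0,0,0.0052,-0.0098,0,0,0.0052,-0.0098,0,0,0.0052,-0.0098,0,0,0.0052,-0.0098,0,0,0.0052,-0.0098,0,0,0.0052,-0.0098,0,0])

```text
clock: 27.55
tool_pos: [539.4, 84.3, 89.6]
tool_rot: [0.005, -0.623, 0.782, -0.007]
wrist_force: [4.5, 0.5, -3.0]
opening: 16.9
```

```bash
sed -i 's/497.1,68.5/497.6,69.0/' arc.py; python3 arc.py 21,6,5
```

```text
clock 27.55 th 20.2 R 44.5 z 89.6 Ftan -1.0 Frad 4.4 Fz -3.0 open 16.9
[0.0008, -0.0015, 0, 0, 0.0015, -0.0038, 0, 0, 0.002, -0.006, 0, 0, 0.0024, -0.0083, 0, 0, 0.0027, -0.0107, 0, 0, 0.0027, -0.0107, 0, 0, 0.0027, -0.0107, 0, 0, 0.0027, -0.0107, 0, 0, 0.0027, -0.0107, 0, 0, 0.0027, -0.0107, 0, 0]
```

carry_out(targets=[0.0008,-0.0015,0,0,0.0015,-0.0038,0,0,0.002,-0.006,0,0,0.0024,-0.0083,0,0,0.0027,-0.0107,0,0,0.0027,-0.0107,0,0,0.0027,-0.0107,0,0,0.0027,-0.0107,0,0,0.0027,-0.0107,0,0,0.0027,-0.0107,0,0])

```text
clock: 28.8
tool_pos: [542.1, 73.6, 89.6]
tool_rot: [0.005, -0.623, 0.782, -0.007]
wrist_force: [1.8, -2.3, -2.1]
opening: 16.9
```

```bash
python3 arc.py 6,-9,5
```

```text
clock 28.8 th 5.9 R 44.8 z 89.6 Ftan -2.5 Frad 1.6 Fz -2.1 open 16.9
[0.0002, -0.0022, 0, 0, 0.0003, -0.0046, 0, 0, 0.0002, -0.0069, 0, 0, 0.0, -0.0093, 0, 0, -0.0003, -0.0116, 0, 0, -0.0003, -0.0116, 0, 0, -0.0003, -0.0116, 0, 0, -0.0003, -0.0116, 0, 0, -0.0003, -0.0116, 0, 0, -0.0003, -0.0116, 0, 0]
```

carry_out(targets=[0.0002,-0.0022,0,0,0.0003,-0.0046,0,0,0.0002,-0.0069,0,0,0.0,-0.0093,0,0,-0.0003,-0.0116,0,0,-0.0003,-0.0116,0,0,-0.0003,-0.0116,0,0,-0.0003,-0.0116,0,0,-0.0003,-0.0116,0,0,-0.0003,-0.0116,0,0])

```text
clock: 30.05
tool_pos: [541.9, 61.8, 89.7]
tool_rot: [0.005, -0.623, 0.782, -0.007]
wrist_force: [3.2, -2.7, -3.4]
opening: 17.1
```

```bash
python3 arc.py -9,-24,5
```

```text
clock 30.05 th -9.2 R 44.9 z 89.7 Ftan -2.2 Frad 3.6 Fz -3.4 open 17.1
[-0.0005, -0.0021, 0, 0, -0.001, -0.0044, 0, 0, -0.0017, -0.0067, 0, 0, -0.0025, -0.0089, 0, 0, -0.0034, -0.0111, 0, 0, -0.0034, -0.0111, 0, 0, -0.0034, -0.0111, 0, 0, -0.0034, -0.0111, 0, 0, -0.0034, -0.0111, 0, 0, -0.0034, -0.0111, 0, 0]
```

carry_out(targets=[-0.0005,-0.0021,0,0,-0.001,-0.0044,0,0,-0.0017,-0.0067,0,0,-0.0025,-0.0089,0,0,-0.0034,-0.0111,0,0,-0.0034,-0.0111,0,0,-0.0034,-0.0111,0,0,-0.0034,-0.0111,0,0,-0.0034,-0.0111,0,0,-0.0034,-0.0111,0,0])

```text
clock: 31.3
tool_pos: [540.1, 57.5, 89.9]
tool_rot: [0.011, -0.623, 0.782, -0.004]
wrist_force: [18.8, 42.4, -8.9]
opening: 17.1
```

```bash
python3 arc.py -24,-39,5
```

```text
clock 31.3 th -15.1 R 44.0 z 89.9 Ftan 45.8 Frad 7.1 Fz -8.9 open 17.1
[-0.0026, -0.0089, 0, 0, -0.0037, -0.0109, 0, 0, -0.0049, -0.0129, 0, 0, -0.0062, -0.0149, 0, 0, -0.0077, -0.0167, 0, 0, -0.0077, -0.0167, 0, 0, -0.0077, -0.0167, 0, 0, -0.0077, -0.0167, 0, 0, -0.0077, -0.0167, 0, 0, -0.0077, -0.0167, 0, 0]
```

```bash
python3 arc.py -16,165,10
```

```text
clock 31.3 th -15.1 R 44.0 z 89.9 Ftan 45.8 Frad 7.1 Fz -8.9 open 17.1
[0.0023, 0.0131, 0, 0, -0.0004, 0.0269, 0, 0, -0.0073, 0.0392, 0, 0, -0.0177, 0.0488, 0, 0, -0.0305, 0.0546, 0, 0, -0.0445, 0.0562, 0, 0, -0.0583, 0.0534, 0, 0, -0.0706, 0.0464, 0, 0, -0.08, 0.0359, 0, 0, -0.0858, 0.0231, 0, 0]
```

carry_out(targets=[0.0023,0.0131,0,0,-0.0004,0.0269,0,0,-0.0073,0.0392,0,0,-0.0177,0.0488,0,0,-0.0305,0.0546,0,0,-0.0445,0.0562,0,0,-0.0583,0.0534,0,0,-0.0706,0.0464,0,0,-0.08,0.0359,0,0,-0.0858,0.0231,0,0])

```text
clock: 32.55
tool_pos: [453.3, 80.8, 89.8]
tool_rot: [0.011, -0.623, 0.782, -0.004]
wrist_force: [4.1, 3.7, -3.9]
opening: 17.1
```

```bash
python3 arc.py 165,345,10
```

```text
clock 32.55 th 165.1 R 45.9 z 89.8 Ftan -4.7 Frad -3.0 Fz -3.9 open 17.1
[-0.0004, -0.0141, 0, 0, 0.0025, -0.0278, 0, 0, 0.0095, -0.04, 0, 0, 0.0199, -0.0493, 0, 0, 0.0327, -0.055, 0, 0, 0.0467, -0.0565, 0, 0, 0.0604, -0.0536, 0, 0, 0.0725, -0.0466, 0, 0, 0.0819, -0.0362, 0, 0, 0.0876, -0.0234, 0, 0]
```

carry_out(targets=[-0.0004,-0.0141,0,0,0.0025,-0.0278,0,0,0.0095,-0.04,0,0,0.0199,-0.0493,0,0,0.0327,-0.055,0,0,0.0467,-0.0565,0,0,0.0604,-0.0536,0,0,0.0725,-0.0466,0,0,0.0819,-0.0362,0,0,0.0876,-0.0234,0,0])

```text
clock: 33.8
tool_pos: [540.4, 57.0, 89.6]
tool_rot: [0.01, -0.623, 0.782, -0.003]
wrist_force: [-12.5, -1.3, 6.3]
opening: 17.0
```

```bash
python3 arc.py -15,165,10
```

```text
clock 33.8 th -15.7 R 44.5 z 89.6 Ftan -4.7 Frad -11.7 Fz 6.3 open 17.0
[0.0019, 0.0144, 0, 0, -0.001, 0.0281, 0, 0, -0.008, 0.0402, 0, 0, -0.0184, 0.0496, 0, 0, -0.0312, 0.0553, 0, 0, -0.0452, 0.0568, 0, 0, -0.0589, 0.0539, 0, 0, -0.071, 0.0468, 0, 0, -0.0804, 0.0364, 0, 0, -0.0861, 0.0236, 0, 0]
```

One turn open, handle still gripped (17.0 mm). Next half turn.

carry_out(targets=[0.0019,0.0144,0,0,-0.001,0.0281,0,0,-0.008,0.0402,0,0,-0.0184,0.0496,0,0,-0.0312,0.0553,0,0,-0.0452,0.0568,0,0,-0.0589,0.0539,0,0,-0.071,0.0468,0,0,-0.0804,0.0364,0,0,-0.0861,0.0236,0,0])

```text
clock: 35.05
tool_pos: [453.5, 81.2, 89.7]
tool_rot: [0.01, -0.623, 0.782, -0.002]
wrist_force: [-2.3, 5.9, 2.9]
opening: 17.1
```

```bash
python3 arc.py 165,287,10
```

```text
clock 35.05 th 164.5 R 45.7 z 89.7 Ftan -5.0 Frad 3.8 Fz 2.9 open 17.1
[-0.0007, -0.01, 0, 0, -0.0001, -0.0195, 0, 0, 0.0024, -0.0287, 0, 0, 0.0068, -0.0371, 0, 0, 0.013, -0.0444, 0, 0, 0.0205, -0.0503, 0, 0, 0.029, -0.0544, 0, 0, 0.0383, -0.0566, 0, 0, 0.0478, -0.0568, 0, 0, 0.0572, -0.055, 0, 0]
```

carry_out(targets=[-0.0007,-0.01,0,0,-0.0001,-0.0195,0,0,0.0024,-0.0287,0,0,0.0068,-0.0371,0,0,0.013,-0.0444,0,0,0.0205,-0.0503,0,0,0.029,-0.0544,0,0,0.0383,-0.0566,0,0,0.0478,-0.0568,0,0,0.0572,-0.055,0,0])

```text
clock: 36.3
tool_pos: [510.6, 25.7, 89.7]
tool_rot: [0.009, -0.623, 0.782, -0.001]
wrist_force: [-6.7, 3.0, 4.6]
opening: 16.9
```

```bash
python3 arc.py 287,346,7
```

```text
clock 36.3 th -73.3 R 45.2 z 89.7 Ftan -5.5 Frad -4.8 Fz 4.6 open 16.9
[0.0062, 0.0028, 0, 0, 0.012, 0.0061, 0, 0, 0.0172, 0.0101, 0, 0, 0.0217, 0.0149, 0, 0, 0.0255, 0.0203, 0, 0, 0.0284, 0.0262, 0, 0, 0.0305, 0.0324, 0, 0, 0.0305, 0.0324, 0, 0, 0.0305, 0.0324, 0, 0, 0.0305, 0.0324, 0, 0]
```

carry_out(targets=[0.0062,0.0028,0,0,0.012,0.0061,0,0,0.0172,0.0101,0,0,0.0217,0.0149,0,0,0.0255,0.0203,0,0,0.0284,0.0262,0,0,0.0305,0.0324,0,0,0.0305,0.0324,0,0,0.0305,0.0324,0,0,0.0305,0.0324,0,0])

```text
clock: 37.55
tool_pos: [540.5, 57.9, 89.7]
tool_rot: [0.008, -0.623, 0.782, -0.0]
wrist_force: [-8.7, 1.0, 4.7]
opening: 17.1
```

```bash
python3 arc.py -14,-14,1
python3 - <<'E'
from fit import *
s=snap('wrist','w10.png');t=snap('top','top10.png')
cv2.imwrite('pics/top10c.png',cv2.resize(t['image'][170:280,130:270],None,fx=5,fy=5,interpolation=3))
E
```

```text
clock 37.55 th -14.6 R 44.3 z 89.7 Ftan -1.2 Frad -8.7 Fz 4.7 open 17.1
[0.0006, 0.0003, 0, 0, 0.0006, 0.0003, 0, 0, 0.0006, 0.0003, 0, 0, 0.0006, 0.0003, 0, 0, 0.0006, 0.0003, 0, 0, 0.0006, 0.0003, 0, 0, 0.0006, 0.0003, 0, 0, 0.0006, 0.0003, 0, 0, 0.0006, 0.0003, 0, 0, 0.0006, 0.0003, 0, 0]
```

View pics/w10.png

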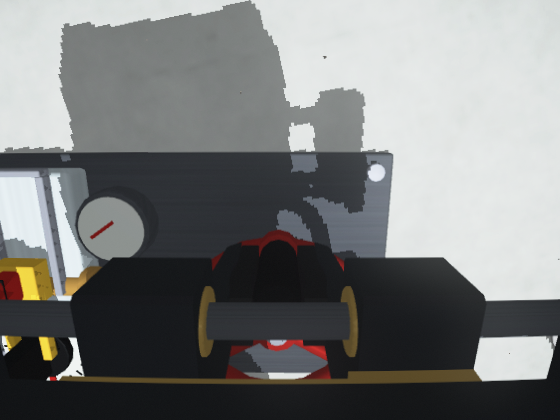

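View pics/top10c.png

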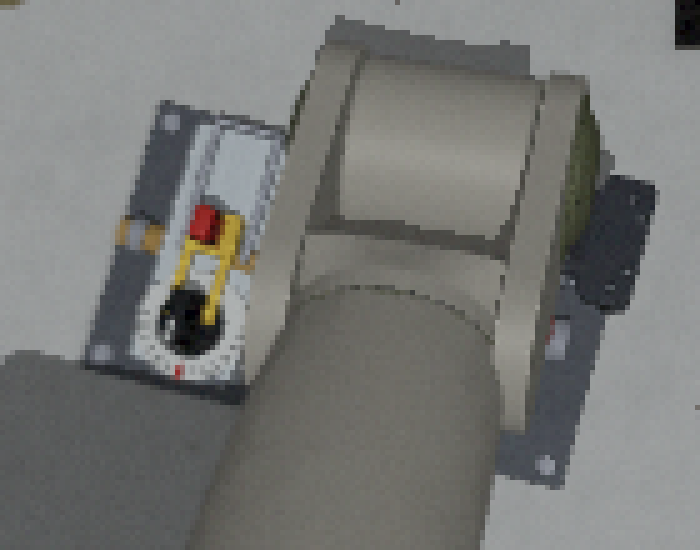

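carry_out(targets=[0,0,0,0,0,0,0,0,0,0,0,0,0,0,0,0,0,0,0,0,0,0,0,0,0,0,0,0,0,0,0,0,0,0,0,0,0,0,0,0])

```text
clock: 38.9
tool_pos: [540.3, 57.4, 89.7]
tool_rot: [0.007, -0.623, 0.782, -0.0]
wrist_force: [-5.8, -0.1, 3.1]
opening: 16.8
```

Run:
```python
from arc import *
s,th=info();print(np.abs(s['joint_vel']).max())
print(bot.finish_job()); info()
```

```text
clock 38.9 th -15.2 R 44.3 z 89.7 Ftan -1.6 Frad -5.5 Fz 3.1 open 16.8
0.0018379590855709658
the job is handed in; nothing more can be done
None
the job is handed in; nothing more can be done
```

I completed every step of the task and handed the job in at 38.9 s; the hand-in gave no verdict.

- **Knob:** I turned the knob about 58° clockwise onto the red mark and let go. A close wrist picture then showed the pointer on the unit's x direction.
- **Lock:** I slid the lock by its red tab until it met about 17 N. The close wrist picture put the tab within a pixel of its home position. One coarser estimate from an earlier, more distant view gave only about 30 mm of travel. I took that as reading error because the close picture and the end-stop force disagreed with it.
- **Valve:** I closed the wheel by the crank about 0.65 turn until it hit its stop, with about 46 N and the tool at -15.1° round the circle. I then opened it two full turns with the handle held throughout.
- **Last check:** The tool stood at -15.2°, within a degree of the stop angle, and the arm was at rest. The opening was 16.8 mm on the 18 mm handle, with a 30 N grip set. I never went within reach of the loose things.

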